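# Open the child-resistant tablet tub at the bar

### The arm

A 7-joint arm with a two-finger parallel gripper is mounted at the origin on the work surface; the furniture and walls round the work are solid. World frame = base frame: x ahead of the robot, y to its left, z up, the work surface at z = 0. Lengths are in m, angles in rad, forces in N, time in s.
With the tool pointing down it reaches from about 0.425 to 0.875 m from the base axis. Payload 8.4 kg.
Tool frame: the origin (TCP) lies on the centre line of the jaws, within the pads' length; the fingertips stand robot.nose_length ahead of it and the grasp point (between the pads) lies 8 mm behind it (robot.nose_length is the distance from the TCP to the fingertips, in m); z points along the fingers, y is the direction in which the jaws open and shut (so a half turn about z gives the same grasp; the last joint's range is limited). The gripper opens to 85 mm and grips with 20 to 120 N. Pads are 22 mm wide; open, the fingers measure 114 mm over their backs; the gripper's body (76 mm by 85 mm) begins 54 mm behind the grasp point. The pads swing forward as they close: fully open they stand 13 mm farther back than shut.
Start: joints at [-1.206, 0.333, 0.04, 1.465, -0.013, 1.343, -0.059], TCP at [0.291, 0.581, 0.242] pointing down, gripper open.
Joint ranges: [-2.58, 2.58], [-0.38, 2.09], [-1.3, 1.39], [0.25, 2.4], [-1.5, 4.64], [0.08, 2.09], [-2.65, 2.65]. Speed limits (rad/s): [2.22, 2.22, 2.79, 2.79, 3.14, 3.14, 3.14].

### API

Orientations are given as a unit quaternion [w, x, y, z].
In Python, from plant import robot gives the robot as it stands. The module is installed in compiled form; this text tells all that it offers.
- The arm moves only by the tool play_rows, never from a script. Its argument "targets" is a list of rows, each an object of numbers: "dx", "dy", "dz": the shift along the tool's x, y, z in mm; "turn": the turn about the tool's z in rad. In form: [{"dx": .., "dy": .., "dz": .., "turn": ..}, ...]. A call has 1 to 8 rows; each row shifts and turns the commanded pose from where the row before left it, along the tool's axes as they then stand; what a row does not reach is not made up. A row lasts 1/12 s, in which the tool goes at most 41.7 mm and 7.16 degrees, less where a joint would pass 70% of its speed; a pose out of reach is approached as far as the arm can. A call is refused whole if a number of a shift passes 41.7 or a number of a turn 0.125, either way. A call with a gripper value outside its range is refused whole. "fingers" is the opening in per cent of the stroke, from 0 (shut) to 100 (fully open), set as the call begins (left out, the last holds). The fingers move at their own pace and stop on an object; "grip_force" is the grip in N (left out, the last holds). Time passes only in rows, so rows that do not move let the fingers close. It gives the time, the measured TCP pose, the force and the opening at its end, in the units of the state.
- robot.get_state(): the state, without advancing time (a new reading comes with each control period).
- robot.camera(name): name is "side" or "top" or "wrist"; returns (picture, depth): 480x640x3 uint8, blue, green, red; 480x640 float32, m along the optical axis (not along the pixel's ray), 0 where there is no reading.
- robot.camera_info(name): a dict with "K" (3x3 intrinsics, pixels), "camera_from_world" (4x4, takes a point from world to camera coordinates). Camera axes: x right, y down, z forward; pixel columns grow to the right and rows downward; lengths in m; the calibration is good to about 2 mm. A picture is of the moment at which its call begins: read the wrist's pose just before it. camera_info takes no time and is no camera call; for the wrist camera it gives the pose at the moment of the call.
- robot.finish_job(): hands the job in, once; it reports no verdict.
Trained networks look in the newest picture that a camera, given by its name, has taken for a name from the list of things; names that differ only in an ending like _2 or _b are one class to them, and where a whole thing is asked for, a point or a joint stands for the part that bears it (a point fixed in the world has none). Each returns a list of dicts, best first, with "score" (0 to 1); they miss things now and then, are a little off and sometimes report something else, mostly with a low value. They report only what shows in the picture. A call takes as long as a camera call. They do not tell look-alikes from the thing itself.
- robot.find_in(label, camera): "extent" ([left, top, right, bottom] in pixels, round what is visible of it).
- robot.cut_out(label, camera): "mask" (480x640 bool, what is visible of it) and "extent" ([left, top, right, bottom] in pixels, round what is visible of it).
The state is a dict: "time": time; "q": joint angles; "qd": joint speeds; "joint_efforts": joint torques, N m; "eef_pos": TCP position; "eef_rot": TCP orientation; "force": force on the tool from outside, world axes, zero at the start; "wrist_torque": the same for the moment, N m; "opening": finger opening in m.
Only numpy, scipy, OpenCV 4.12 (cv2) and the standard library are available. Lean on these libraries where they do the work, as an engineer would, in place of code of your own. Each camera call takes 0.05 s, during which the arm holds its last target. There are 200 camera calls.

### The job

The glasses are due for a wash: open the tub of cleaning tablets with the orange cap. The cap is child-resistant, so grip it, press it down hard and, while it is pressed, turn it about 60 degrees counter-clockwise (seen from above) until its white pointer stands over the green dot on the tub's shoulder, then let go and leave the tub standing upright about where it was. Leave the tub with the blue cap closed and where it stands.

Things in the scene. Friction and masses are not known exactly. Their poses are not given: they have to be found in the camera images.
- orange_tub_cap (a point): centre of the orange ribbed round cap, 49 mm across, 32 mm tall, its centre 95 mm above the worktop, on a loose white round tub (84 mm across, 0.6 to 1.1 kg) with orange rings on its label. Under the cap a 39 mm neck, then the tub's shoulder: 66 mm above the worktop at 22 mm from the axis, 60 mm at 36 mm; the fingertips must stay above it. z up along the axis, x along the cap's white pointer
- orange_tub_turn (a joint): orange cap's turn in rad, counter-clockwise from above: 0 to 0.06 at the start (closed), 1.05 with the pointer over the green dot, end stop 1.4; friction 0.1 N m. The cap sinks on a spring from 6 N; it turns only while 4 mm (10 N) or more down, bottoms at 8 mm (14 N); 6 mm is good. Else it blocks at 8 degrees and the tub turns along. Let go, it springs up; past 45 degrees it stays open
- blue_tub_cap (a point): centre of the blue cap of the other tub, of the same shape and sizes, with blue rings on its label; it may stand left or right of the orange one and is to be left alone
- blue_tub_turn (a joint): turn of the blue cap on its tub in rad, 0 to 0.06 at the start (closed)
Things that resemble listed ones, but are neither listed nor needed, are in the scene too. Leave any purple or yellow look-alike of the part that bears blue_tub_cap alone.

How it is judged:
By the outcome, as a careful person would: the job done as asked, in the order asked, and still so for the second after the job is handed in, with the robot touching nothing.
It also fails if it takes over 32 s, if anything falls off the work surface, if the arm or the gripper's body presses on something with over 40 N, if the wrist force passes 120 N, or if a joint passes its speed limit or range.

## Working session

There is one attempt and no reset: what is moved stays moved. The work goes in short steps, Python scripts to look and compute and a tool call to move; the robot and the scene stay as the last step left them, time stands still between calls to the robot, and variables do not carry over. Pictures are saved under pics/ and viewed, about 8 in all and at most 12, crops included, and the job is handed in when it is done.

Besides the shell and the picture viewer there is one more tool, called after "Call:" as name([rows], argument=value, ...), one row to a line, values as JSON. play_rows: Moves the arm, as the interface text tells. Its arguments: {"type":"object","properties":{"targets":{"type":"array"},"fingers":{"type":"number"},"grip_force":{"type":"number"}},"required":["targets"]}

```bash
mkdir -p pics; cat > h.py <<'E'
import numpy as np, cv2
from plant import robot
def world(cam,uv,d,info=None):
    i=info or robot.camera_info(cam);K=np.array(i["K"]);T=np.linalg.inv(np.array(i["camera_from_world"]))
    uv=np.atleast_2d(uv).astype(float);d=np.atleast_1d(d)
    p=np.c_[(uv[:,0]-K[0,2])/K[0,0]*d,(uv[:,1]-K[1,2])/K[1,1]*d,d,np.ones(len(d))]
    return (p@T.T)[:,:3]
E
python3 - <<'E'
from h import *
s=robot.get_state();print({k:np.round(v,3) for k,v in s.items()},robot.nose_length)
ims=[]
for c in("top","side"):
    im,d=robot.camera(c);np.savez(f"{c}.npz",im=im,d=d);ims.append(im)
    for r in robot.find_in("orange_tub_cap",c)[:4]:
        print(c,r)
cv2.imwrite("pics/a.png",ims[0]);cv2.imwrite("pics/b.png",ims[1])
E
```

```text
{'time': np.float64(0.0), 'q': array([-1.206,  0.334,  0.04 ,  1.466, -0.013,  1.343, -0.059]), 'qd': array([ 0.   , -0.   , -0.   , -0.001,  0.001, -0.001, -0.001]), 'joint_efforts': array([-0.0000e+00, -6.5854e+01,  1.3650e+00, -4.0556e+01,  1.7000e-02,
        1.3000e-02, -0.0000e+00]), 'eef_pos': array([0.291, 0.581, 0.241]), 'eef_rot': array([-0.   ,  0.23 ,  0.973, -0.001]), 'force': array([ 0.833,  0.344, -0.428]), 'wrist_torque': array([ 0.027, -0.046,  0.002]), 'opening': np.float64(0.085)} 0.011
top {'extent': [359.1, 199.1, 384.8, 228.4], 'score': 0.82}
side {'extent': [349.5, 254.2, 384.9, 290.7], 'score': 0.88}
```

View pics/a.png

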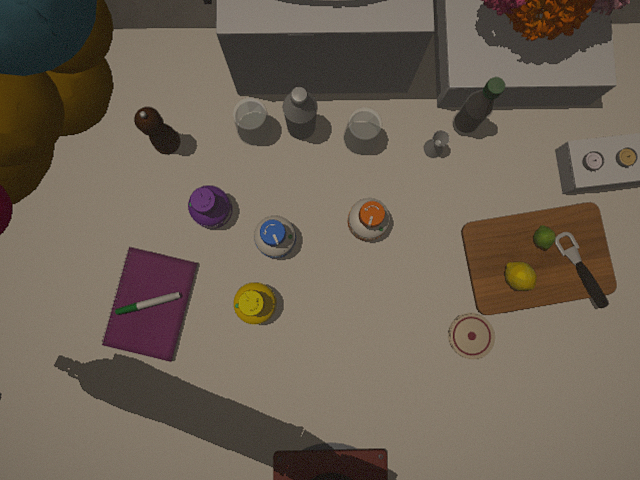

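View pics/b.png

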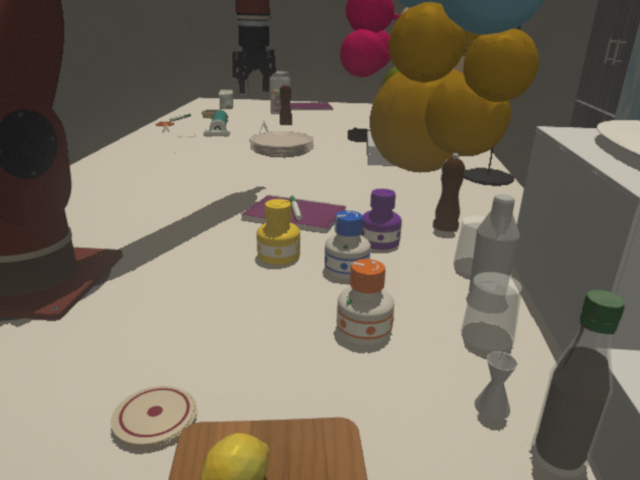

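The top view shows the orange cap at about (371,214), blue at (273,233), and purple and yellow tubs beyond. The side view shows orange at (367,276). A glass stands behind the orange tub at (364,130). Next I'll measure the cap.

```bash
python3 - <<'E'
from h import *
for c,ex in(("top",(355,195,390,232)),("side",(345,250,390,295))):
    z=np.load(c+".npz");im=z["im"];d=z["d"]
    hsv=cv2.cvtColor(im,cv2.COLOR_BGR2HSV)
    m=np.zeros(d.shape,bool);l,t,r,b=ex;m[t:b,l:r]=1
    mo=m&(hsv[...,0]<14)&(hsv[...,1]>150)
    v,u=np.nonzero(mo&(d>0));p=world(c,np.c_[u,v],d[v,u])
    print(c,len(p),np.percentile(p,[2,50,98],axis=0).round(4))
    top=p[p[:,2]>.1035]
    print(len(top)); 
    if len(top)>10: print(top.mean(0),cv2.minEnclosingCircle(top[:,:2].astype(np.float32)))
    mw=m&(hsv[...,1]<90)&(hsv[...,2]>120);v,u=np.nonzero(mw&(d>0));p=world(c,np.c_[u,v],d[v,u]);w=p[p[:,2]>.1]
    print("white",len(w),w.round(3).tolist()[:12])
    # obstacles within 0.2m
z=np.load("top.npz");d=z["d"]
for n,(u,v) in dict(glass=(364,122),bottle=(299,93),blue=(273,233),yellow=(250,300),plate=(471,336),goblet=(440,140)).items(): print(n,world("top",[[u,v]],[d[v,u]]).round(3))
cv2.imwrite("pics/c.png",cv2.resize(z["im"][180:250,335:405],None,fx=8,fy=8,interpolation=2))
E
```

```text
top 407 [[ 0.5626 -0.1111  0.0947]
 [ 0.5838 -0.0904  0.1108]
 [ 0.6062 -0.0665  0.1147]]
388
[ 0.58433417 -0.09018817  0.11078246] ((0.5846012234687805, -0.0896364375948906), 0.023997897282242775)
white 30 [[0.599, -0.09, 0.114], [0.598, -0.084, 0.112], [0.597, -0.096, 0.114], [0.595, -0.099, 0.113], [0.595, -0.076, 0.109], [0.594, -0.1, 0.111], [0.594, -0.102, 0.11], [0.592, -0.076, 0.114], [0.592, -0.078, 0.113], [0.592, -0.08, 0.111], [0.592, -0.102, 0.109], [0.578, -0.087, 0.113]]
side 466 [[ 0.5648 -0.1138  0.0865]
 [ 0.5861 -0.103   0.111 ]
 [ 0.6061 -0.0709  0.1126]]
398
[ 0.58582298 -0.09724357  0.11051793] ((0.5844979882240295, -0.09196069836616516), 0.024468038231134415)
white 31 [[0.594, -0.065, 0.11], [0.593, -0.077, 0.113], [0.602, -0.074, 0.112], [0.564, -0.082, 0.112], [0.566, -0.082, 0.112], [0.592, -0.078, 0.112], [0.593, -0.077, 0.112], [0.595, -0.077, 0.111], [0.562, -0.083, 0.111], [0.563, -0.084, 0.112], [0.564, -0.086, 0.112], [0.566, -0.084, 0.111]]
glass [[ 0.773 -0.081  0.093]]
bottle [[0.8   0.047 0.179]]
blue [[0.548 0.102 0.112]]
yellow [[0.421 0.147 0.112]]
plate [[ 0.339 -0.3    0.011]]
goblet [[ 0.748 -0.244  0.047]]
```

View pics/c.png

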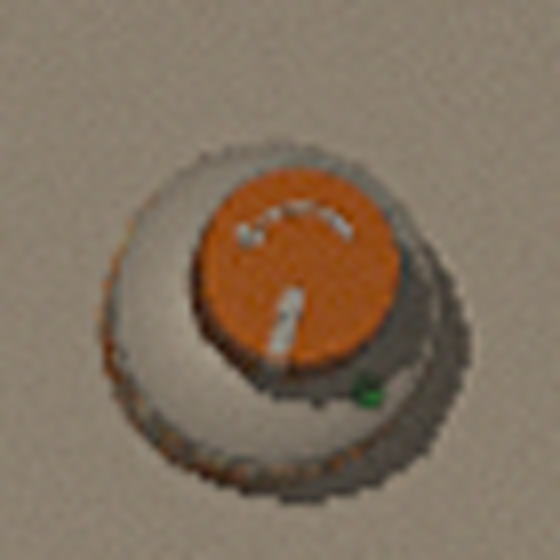

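Call:
play_rows([
  {"dx": -23.5, "dy": -19.5},
  {"dx": -23.5, "dy": -19.5},
  {"dx": -23.5, "dy": -19.5},
  {"dx": -23.5, "dy": -19.5},
  {"dx": -23.5, "dy": -19.5},
  {"dx": -23.5, "dy": -19.5},
  {"dx": -23.5, "dy": -19.5},
  {"dx": -23.5, "dy": -19.5},
], fingers=100, grip_force=70)

```text
validation failed for argument at $.ta...
```

Call:
play_rows([
  {"dx": -23.5, "dy": -19.5, "dz": 0, "turn": 0},
  {"dx": -23.5, "dy": -19.5, "dz": 0, "turn": 0},
  {"dx": -23.5, "dy": -19.5, "dz": 0, "turn": 0},
  {"dx": -23.5, "dy": -19.5, "dz": 0, "turn": 0},
  {"dx": -23.5, "dy": -19.5, "dz": 0, "turn": 0},
  {"dx": -23.5, "dy": -19.5, "dz": 0, "turn": 0},
  {"dx": -23.5, "dy": -19.5, "dz": 0, "turn": 0},
  {"dx": -23.5, "dy": -19.5, "dz": 0, "turn": 0},
], fingers=100, grip_force=70)

```text
time: 0.87
eef_pos: [0.3894, 0.3562, 0.2422]
eef_rot: [-0.0, 0.23, 0.973, -0.0]
force: [0.8, 0.1, 1.1]
opening: 0.0857
```

Call:
play_rows([
  {"dx": -23.5, "dy": -19.5, "dz": 0, "turn": 0},
  {"dx": -23.5, "dy": -19.5, "dz": 0, "turn": 0},
  {"dx": -23.5, "dy": -19.5, "dz": 0, "turn": 0},
  {"dx": -23.5, "dy": -19.5, "dz": 0, "turn": 0},
  {"dx": -23.5, "dy": -19.5, "dz": 0, "turn": 0},
  {"dx": -23.5, "dy": -19.5, "dz": 0, "turn": 0},
  {"dx": -23.5, "dy": -19.5, "dz": 0, "turn": 0},
  {"dx": -23.5, "dy": -19.5, "dz": 0, "turn": 0},
])

```text
time: 1.53
eef_pos: [0.4877, 0.1326, 0.2424]
eef_rot: [0.0, 0.23, 0.973, 0.0]
force: [1.0, 0.1, 0.2]
opening: 0.0853
```

Call:
play_rows([
  {"dx": -23.5, "dy": -19.5, "dz": 0, "turn": 0},
  {"dx": -23.5, "dy": -19.5, "dz": 0, "turn": 0},
  {"dx": -23.5, "dy": -19.5, "dz": 0, "turn": 0},
  {"dx": -23.5, "dy": -19.5, "dz": 0, "turn": 0},
  {"dx": -23.5, "dy": -19.5, "dz": 0, "turn": 0},
  {"dx": -23.5, "dy": -19.5, "dz": 0, "turn": 0},
  {"dx": -23.5, "dy": -19.5, "dz": 0, "turn": 0},
  {"dx": -23.5, "dy": -19.5, "dz": 0, "turn": 0},
])

```text
time: 2.2
eef_pos: [0.5862, -0.0909, 0.2423]
eef_rot: [0.0, 0.23, 0.973, 0.0]
force: [-0.6, -0.2, -0.1]
opening: 0.0853
```

Call:
play_rows([
  {"dx": 0, "dy": 0, "dz": 0, "turn": 0.12},
  {"dx": 0, "dy": 0, "dz": 0, "turn": 0.12},
  {"dx": 0, "dy": 0, "dz": 0, "turn": 0.12},
  {"dx": 0, "dy": 0, "dz": 0, "turn": 0.12},
  {"dx": 0, "dy": 0, "dz": 0, "turn": 0.12},
  {"dx": 0, "dy": 0, "dz": 0, "turn": 0.12},
  {"dx": 0, "dy": 0, "dz": 0, "turn": 0.12},
  {"dx": 0, "dy": 0, "dz": 0, "turn": 0.12},
])

```text
time: 2.87
eef_pos: [0.5857, -0.0895, 0.2422]
eef_rot: [-0.0, 0.656, 0.755, -0.0]
force: [0.3, -0.7, 0.9]
opening: 0.0856
```

```bash
python3 - <<'E'
from h import *
s=robot.get_state();print(s["q"].round(3),s["eef_pos"],s["eef_rot"])
i=robot.camera_info("wrist");im,d=robot.camera("wrist");np.savez("wrist.npz",im=im,d=d)
hsv=cv2.cvtColor(im,cv2.COLOR_BGR2HSV);m=(hsv[...,0]<14)&(hsv[...,1]>150)&(d>0)
v,u=np.nonzero(m);p=world("wrist",np.c_[u,v],d[v,u],i);t=p[(p[:,2]>.1)&(abs(p[:,0]-.585)<.06)&(abs(p[:,1]+.09)<.06)]
print(len(t),cv2.minEnclosingCircle(t[:,:2].astype(np.float32)),np.percentile(t,[1,50,99],axis=0))
cv2.imwrite("pics/w.png",im)
E
```

```text
[-0.525  0.253  0.723  1.64  -0.172  1.314  0.368] [ 0.58567503 -0.08952428  0.24218051] [-1.31043219e-04  6.55510814e-01  7.55185766e-01 -1.18385427e-04]
3864 ((0.5783140659332275, -0.0869501531124115), 0.05015236884355545) [[ 0.54422485 -0.10986118  0.10190489]
 [ 0.58361114 -0.08629155  0.11063393]
 [ 0.60710512 -0.0637582   0.30865033]]
```

View pics/w.png

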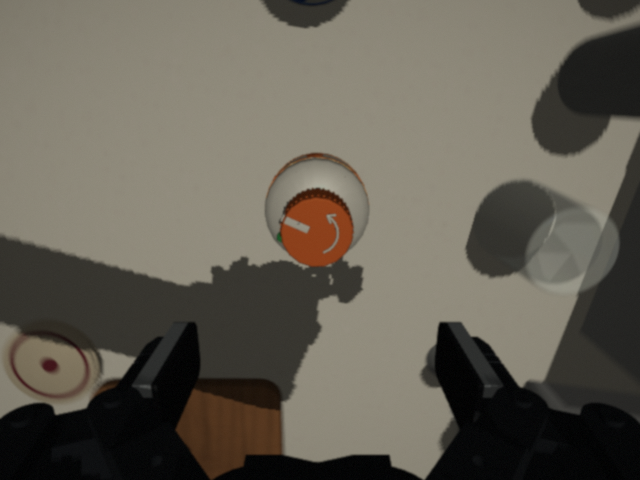

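The wrist view shows the cap centred at (317,229), its pointer towards (290,223), and the green dot at (279,236), just counter-clockwise of the pointer. I'll refine the centre.

```bash
python3 - <<'E'
from h import *
i=robot.camera_info("wrist");z=np.load("wrist.npz");im,d=z["im"],z["d"]
def P(p):
    K=np.array(i["K"]);q=(np.array(i["camera_from_world"])@np.append(p,1))[:3];return (K@q/q[2])[:2]
hsv=cv2.cvtColor(im,cv2.COLOR_BGR2HSV);m=(hsv[...,0]<14)&(hsv[...,1]>150)&(d>0)
v,u=np.nonzero(m);p=world("wrist",np.c_[u,v],d[v,u],i);t=p[(abs(p[:,2]-.111)<.003)&(abs(p[:,0]-.585)<.04)&(abs(p[:,1]+.09)<.04)]
print(len(t),cv2.minEnclosingCircle(t[:,:2].astype(np.float32)),np.percentile(t,[1,50,99],axis=0),t.mean(0))
a=world("wrist",[[306,229],[285,220],[279,236]],[d[229,306],d[220,285],d[236,279]],i);print(a)
E
```

```text
3472 ((0.5844148993492126, -0.08769669383764267), 0.024525411427021027) [[ 0.5621825  -0.10992448  0.10886177]
 [ 0.58448528 -0.08790597  0.11059516]
 [ 0.60675321 -0.06454198  0.11217033]] [ 0.58472076 -0.08703579  0.11060037]
[[ 0.57713711 -0.08609096  0.11110983]
 [ 0.56271794 -0.08148196  0.11213517]
 [ 0.55732303 -0.10819033  0.06503011]]
```

Call:
play_rows([
  {"dx": 1, "dy": -1, "dz": 20, "turn": 0},
  {"dx": 0, "dy": 0, "dz": 25, "turn": 0},
  {"dx": 0, "dy": 0, "dz": 25, "turn": 0},
  {"dx": 0, "dy": 0, "dz": 25, "turn": 0},
  {"dx": 0, "dy": 0, "dz": 25, "turn": 0},
  {"dx": 0, "dy": 0, "dz": 20, "turn": 0},
  {"dx": 0, "dy": 0, "dz": 10, "turn": 0},
  {"dx": 0, "dy": 0, "dz": 0, "turn": 0},
])

```text
time: 3.58
eef_pos: [0.5832, -0.0885, 0.0902]
eef_rot: [-0.001, 0.653, 0.758, -0.001]
force: [0.0, 0.3, -0.3]
opening: 0.0855
```

Call:
play_rows([
  {"dx": 0, "dy": 0, "dz": 0, "turn": 0},
  {"dx": 0, "dy": 0, "dz": 0, "turn": 0},
  {"dx": 0, "dy": 0, "dz": 0, "turn": 0},
  {"dx": 0, "dy": 0, "dz": 0, "turn": 0},
  {"dx": 0, "dy": 0, "dz": 0, "turn": 0},
  {"dx": 0, "dy": 0, "dz": 0, "turn": 0},
  {"dx": 0, "dy": 0, "dz": 0, "turn": 0},
  {"dx": 0, "dy": 0, "dz": 0, "turn": 0},
], fingers=0, grip_force=70)

```text
time: 4.25
eef_pos: [0.5853, -0.0889, 0.0937]
eef_rot: [0.001, 0.653, 0.757, 0.001]
force: [-2.8, 0.0, 6.0]
opening: 0.0469
```

Call:
play_rows([
  {"dx": 0, "dy": 0, "dz": 1.5, "turn": 0},
  {"dx": 0, "dy": 0, "dz": 1.5, "turn": 0},
  {"dx": 0, "dy": 0, "dz": 1, "turn": 0},
  {"dx": 0, "dy": 0, "dz": 1, "turn": 0},
  {"dx": 0, "dy": 0, "dz": 0, "turn": 0},
  {"dx": 0, "dy": 0, "dz": 0, "turn": 0},
])

```text
time: 4.75
eef_pos: [0.5853, -0.0889, 0.089]
eef_rot: [0.0, 0.653, 0.757, 0.001]
force: [-4.4, -0.1, 10.4]
opening: 0.0472
```

```bash
python3 - <<'E'
from h import *
s=robot.get_state();print(s["q"].round(3),s["eef_pos"],s["force"],s["wrist_torque"],s["opening"])
E
```

```text
[-0.467  0.402  0.669  1.811 -0.289  1.026  0.462] [ 0.5853266  -0.08893103  0.08904609] [-4.39297375 -0.12077525 10.35049554] [0.04122898 0.94078554 0.06986765] 0.04721802416147908
```

Call:
play_rows([
  {"dx": 0, "dy": 0, "dz": 1, "turn": 0},
  {"dx": 0, "dy": 0, "dz": 1, "turn": 0},
  {"dx": 0, "dy": 0, "dz": 0, "turn": 0},
  {"dx": 0, "dy": 0, "dz": 0, "turn": -0.03},
  {"dx": 0, "dy": 0, "dz": 0, "turn": -0.05},
  {"dx": 0, "dy": 0, "dz": 0, "turn": -0.06},
  {"dx": 0, "dy": 0, "dz": 0, "turn": -0.06},
  {"dx": 0, "dy": 0, "dz": 0, "turn": 0},
])

```text
time: 5.42
eef_pos: [0.5853, -0.0889, 0.0873]
eef_rot: [0.001, 0.573, 0.82, 0.001]
force: [-5.1, 0.9, 12.6]
opening: 0.0472
```

```bash
python3 - <<'E'
from h import *
s=robot.get_state();print(s["q"].round(3),s["eef_pos"],s["force"],s["wrist_torque"],s["opening"])
im,d=robot.camera("top");cv2.imwrite("pics/t2.png",cv2.resize(im[180:250,335:405],None,fx=6,fy=6,interpolation=2))
im,d=robot.camera("side");cv2.imwrite("pics/s2.png",cv2.resize(im[230:350,310:430],None,fx=5,fy=5,interpolation=2))
E
```

```text
[-0.433  0.395  0.626  1.811 -0.269  1.02   0.649] [ 0.58532179 -0.08891249  0.08730909] [-5.1344908   0.8762549  12.60307811] [0.0832339  1.14584427 0.06059685] 0.04718512622421119
```

View pics/s2.png

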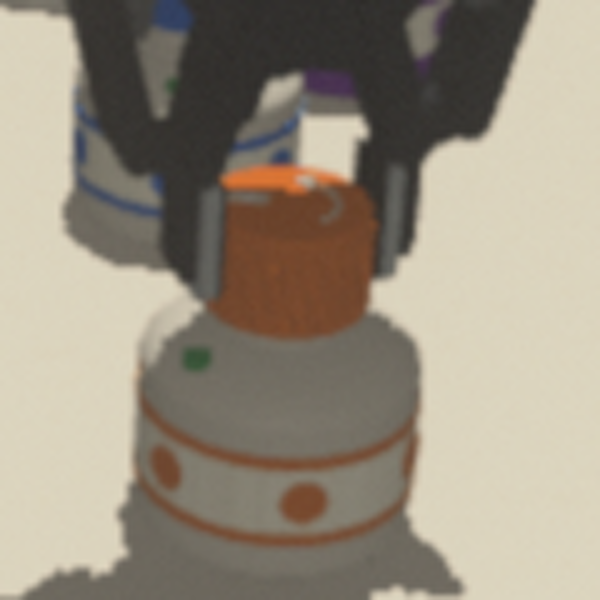

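The side view shows the cap pressed and gripped. The green dot at (349,302) hasn't moved, so the tub isn't turning along and the cap is. I'll continue.

Call:
play_rows([
  {"dx": 0, "dy": 0, "dz": 0, "turn": -0.05},
  {"dx": 0, "dy": 0, "dz": 0, "turn": -0.08},
  {"dx": 0, "dy": 0, "dz": 0, "turn": -0.1},
  {"dx": 0, "dy": 0, "dz": 0, "turn": -0.1},
  {"dx": 0, "dy": 0, "dz": 0, "turn": -0.1},
  {"dx": 0, "dy": 0, "dz": 0, "turn": -0.1},
  {"dx": 0, "dy": 0, "dz": 0, "turn": -0.1},
  {"dx": 0, "dy": 0, "dz": 0, "turn": -0.05},
])

```text
time: 6.18
eef_pos: [0.5853, -0.089, 0.0874]
eef_rot: [0.001, 0.266, 0.964, 0.001]
force: [-5.9, 0.0, 12.4]
opening: 0.0472
```

Call:
play_rows([
  {"dx": 0, "dy": 0, "dz": 0, "turn": -0.06},
  {"dx": 0, "dy": 0, "dz": 0, "turn": -0.06},
  {"dx": 0, "dy": 0, "dz": 0, "turn": -0.03},
  {"dx": 0, "dy": 0, "dz": 0, "turn": 0},
  {"dx": 0, "dy": 0, "dz": 0, "turn": 0},
])

```text
time: 6.6
eef_pos: [0.5853, -0.0889, 0.0873]
eef_rot: [0.001, 0.196, 0.981, 0.0]
force: [-4.4, 0.1, 12.2]
opening: 0.0469
```

```bash
python3 - <<'E'
from h import *
s=robot.get_state();print(s["q"].round(3),s["eef_pos"],s["force"],s["wrist_torque"],s["opening"])
e=s["eef_rot"];print(2*(np.arctan2(e[2],e[1])-np.arctan2(.757,.653)))
im,d=robot.camera("side");a=cv2.resize(im[230:350,310:430],None,fx=4,fy=4,interpolation=2)
cv2.imwrite("pics/s3.png",a)
E
```

```text
[-0.305  0.367  0.463  1.805 -0.191  1.012  1.41 ] [ 0.58529077 -0.08893216  0.08734627] [-4.3722745   0.12109975 12.1764155 ] [0.10936114 1.14339559 0.13575997] 0.04686698828605156
1.0299144375627316
```

View pics/s3.png

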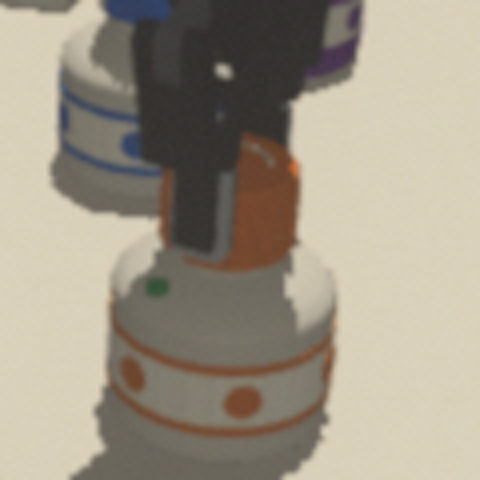

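The pointer side is hidden by the finger. The dot at (349,302) still hasn't moved. I'll ease the press, open the fingers and withdraw.

Call:
play_rows([
  {"dx": 0, "dy": 0, "dz": -1.5, "turn": 0},
  {"dx": 0, "dy": 0, "dz": -1.5, "turn": 0},
  {"dx": 0, "dy": 0, "dz": -1.5, "turn": 0},
  {"dx": 0, "dy": 0, "dz": -1.5, "turn": 0},
  {"dx": 0, "dy": 0, "dz": 0, "turn": 0},
  {"dx": 0, "dy": 0, "dz": 0, "turn": 0},
])

```text
time: 7.15
eef_pos: [0.5852, -0.089, 0.0929]
eef_rot: [0.001, 0.196, 0.981, 0.0]
force: [-2.8, -0.3, 6.6]
opening: 0.0471
```

Call:
play_rows([
  {"dx": 0, "dy": 0, "dz": 0, "turn": 0},
  {"dx": 0, "dy": 0, "dz": 0, "turn": 0},
  {"dx": 0, "dy": 0, "dz": 0, "turn": 0},
  {"dx": 0, "dy": 0, "dz": 0, "turn": 0},
  {"dx": 0, "dy": 0, "dz": 0, "turn": 0},
  {"dx": 0, "dy": 0, "dz": 0, "turn": 0},
  {"dx": 0, "dy": 0, "dz": 0, "turn": 0},
  {"dx": 0, "dy": 0, "dz": 0, "turn": 0},
], fingers=100)

```text
time: 7.82
eef_pos: [0.5846, -0.0887, 0.0913]
eef_rot: [-0.0, 0.196, 0.981, -0.0]
force: [-0.3, -0.7, 0.3]
opening: 0.0855
```

Call:
play_rows([
  {"dx": 0, "dy": 0, "dz": -10, "turn": 0},
  {"dx": 0, "dy": 0, "dz": -20, "turn": 0},
  {"dx": 0, "dy": 0, "dz": -20, "turn": 0},
  {"dx": 0, "dy": 0, "dz": -25, "turn": 0},
  {"dx": 0, "dy": 0, "dz": -25, "turn": 0},
  {"dx": 0, "dy": 0, "dz": -25, "turn": 0},
  {"dx": 0, "dy": 0, "dz": -20, "turn": 0},
  {"dx": 0, "dy": 0, "dz": 0, "turn": 0},
])

```text
time: 8.48
eef_pos: [0.5866, -0.0893, 0.2418]
eef_rot: [0.003, 0.196, 0.981, 0.001]
force: [0.4, -0.8, 0.2]
opening: 0.0857
```

```bash
python3 - <<'E'
from h import *
s=robot.get_state();print(s["time"],s["eef_pos"],s["force"],s["opening"])
i=robot.camera_info("wrist");w,d=robot.camera("wrist");sd,_=robot.camera("side")
hsv=cv2.cvtColor(w,cv2.COLOR_BGR2HSV);m=(hsv[...,0]<14)&(hsv[...,1]>150)&(d>0)
v,u=np.nonzero(m);p=world("wrist",np.c_[u,v],d[v,u],i);t=p[(abs(p[:,2]-.111)<.006)&(abs(p[:,0]-.585)<.06)&(abs(p[:,1]+.09)<.06)]
c,_=cv2.minEnclosingCircle(t[:,:2].astype(np.float32));print(c,np.median(t[:,2]))
def ang(mm):
    v,u=np.nonzero(mm&(d>0));q=world("wrist",np.c_[u,v],d[v,u],i);r=np.hypot(*(q[:,:2]-c).T);return q,r
q,r=ang((hsv[...,1]<110)&(hsv[...,2]>110));k=(r<.0235)&(q[:,2]>.105);x=q[k,:2]-c
print("white",np.histogram(np.degrees(np.arctan2(x[:,1],x[:,0]))%360,bins=36,range=(0,360))[0])
q,r=ang((hsv[...,0]>40)&(hsv[...,0]<90)&(hsv[...,1]>90));k=(r<.045)&(q[:,2]>.04);x=q[k,:2]-c
print("green",k.sum(),np.degrees(np.arctan2(*x.mean(0)[::-1]))%360 if k.any() else 0)
a=cv2.resize(w[140:300,220:420],(500,400),interpolation=2);b=cv2.resize(sd[230:350,310:400],(300,400),interpolation=2)
cv2.imwrite("pics/f.png",np.hstack([a,b]))
E
```

```text
8.4833 [ 0.58659096 -0.08928446  0.24178678] [ 0.3636893  -0.84538906  0.24927051] 0.08572643959796308
(0.5828773379325867, -0.08786845952272415) 0.1106545531040524
white [ 0  0  0  0  0  0  1  9 11 10 20 30  8  0  0  0  0  0  0  0  1 31 94 48
 11  0  0  0  0  0  0  0  0  0  0  0]
green 941 182.30090878887506
```

View pics/f.png

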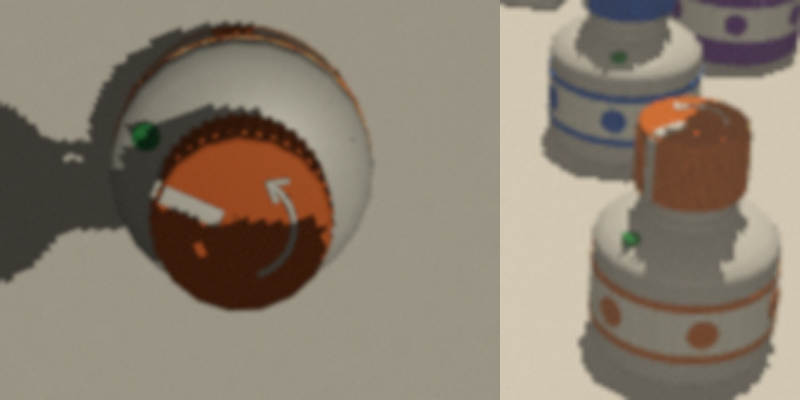

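The wrist crop shows the pointer out to (155,190) and the green dot at (145,135), which is full-frame (278,194). In the side view they line up, with the tub upright and the cap sprung up. I'll put a number on the alignment.

```bash
python3 - <<'E'
from h import *
i=robot.camera_info("wrist");w,d=robot.camera("wrist");c=np.array([.5838,-.0883])
hsv=cv2.cvtColor(w,cv2.COLOR_BGR2HSV)
m=np.zeros(d.shape,bool);m[184:204,268:290]=1
m&=(hsv[...,0]>45)&(hsv[...,0]<90)&(hsv[...,1]>90)
v,u=np.nonzero(m);q=world("wrist",np.c_[u,v],d[v,u],i);g=np.median(q,0);x=g[:2]-c;print(len(v),g,np.degrees(np.arctan2(x[1],x[0]))%360)
m[:]=0;m[205:235,275:312]=1;m&=(hsv[...,1]<110)&(hsv[...,2]>110)
v,u=np.nonzero(m);q=world("wrist",np.c_[u,v],d[v,u],i);q=q[(q[:,2]>.107)&(q[:,2]<.115)][:,:2]
# line direction and centroid
vx,vy,_,_=cv2.fitLine(q.astype(np.float32),cv2.DIST_HUBER,0,.01,.01).ravel();x=q.mean(0)-c
print(len(q),np.degrees(np.arctan2(vy,vx))%180+180,np.degrees(np.arctan2(x[1],x[0]))%360)
t,_=robot.camera("top");cv2.imwrite("pics/t3.png",t)
for l in("blue_tub_cap",):print([(np.round(r["extent"]),r["score"]) for r in robot.find_in(l,"top")])
E
```

```text
88 [ 0.55937547 -0.10940797  0.06409553] 220.83396309034714
145 225.37401 220.8054809138964
[(array([191., 184., 218., 213.]), 0.91), (array([240., 289., 265., 315.]), 0.84), (array([258., 217., 287., 249.]), 0.57)]
```

```bash
python3 -c "
from plant import robot
print(robot.finish_job(),robot.get_state()['time'])"
```

```text
the job is handed in; nothing more can be done
the job is handed in; nothing more can be done
```

The orange tub is open, and I handed the job in at about 8.7 s. I gripped the cap, pressed it to about 12.5 N and turned it 1.03 rad counter-clockwise. Then I eased off the press, opened the fingers and withdrew upwards.

- **Pointer and dot:** the pointer's centroid and the green dot both measure 220.8° about the cap axis. A line fitted along the pointer gives 225.4°, so they agree to within about 5°. An earlier automatic green reading of 182° was far off. I put it down to other pixels in its mask and measured again over the dot alone.
- **Tub and cap:** the cap sprang back up to its original height, with its top at 0.111 m. The tub is upright within about 2 mm of where it stood, and the green dot did not move while the cap turned.
- **Other tubs:** I did not touch the blue, purple or yellow tubs. The detector still found the blue cap in its starting place, with a low score of 0.57. I did not measure its turn.
- **Arm:** it ended about 0.15 m above its grip height with the gripper open and less than 1 N on the tool.

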